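Fetch the case from the bench locker

ROBOT

A 6-joint arm with a two-finger parallel gripper is mounted at the origin on the work surface; the furniture and walls round the work are solid. World frame = base frame: x ahead of the robot, y to its left, z up, the work surface at z = 0. Lengths are in m, angles in degrees, forces in N, time in s.
With the tool pointing down it reaches from about 0.375 to 0.9 m from the base axis. Payload 3.1 kg.
Tool frame: the origin (TCP) lies on the centre line of the jaws, within the pads' length; the fingertips stand 22 mm ahead of it and the grasp point (between the pads) lies 3 mm ahead of it; z points along the fingers, y is the line along which they close (so a half turn about z gives the same grasp; the last joint's range is limited). The gripper opens to 87 mm and grips with 3 to 60 N. Pads are 19 mm wide; open, the fingers measure 117 mm over their backs; the gripper's body (75 mm by 190 mm) begins 51 mm behind the grasp point.
Start: joints at [64.83, 30.224, 82.088, -0, 67.689, -10.227], TCP at [0.161, 0.604, 0.245] pointing down, gripper open.
Joint ranges: [-176.69, 176.69], [-43.24, 126.21], [12.49, 139.97], [-82, 262], [0, 151.66], [-163.58, 163.58]. Speed limits (degrees/s): [159.86, 159.86, 180, 180, 180, 180].

INTERFACE

Orientations are given as a 3x3 rotation matrix whose columns are the frame's x, y, z axes.
In Python, from rig import * gives the robot as it stands.
- The arm moves only by the shell command python3 -m jog 'ROWS'. ROWS is text: rows parted by semicolons, each of 7 numbers parted by spaces: the shift along the tool's x, y, z in mm, then the turn, a rotation vector about the tool's x, y, z in rad, then the finger opening in mm, from 0 to 87. In form: tx ty tz ax ay az fingers; .... A call has 1 to 12 rows; each row shifts and turns the commanded pose from where the row before left it, along the tool's axes as they then stand; what a row does not reach is not made up. A row lasts 1/8 s, in which the tool goes at most 62.5 mm and 10.7 degrees, less where a joint would pass 70% of its speed; a pose out of reach is approached as far as the arm can. A call with a gripper value outside its range is refused whole. The fingers move at their own pace and stop on an object; the grip force is fixed at half the most. Time passes only in rows, so rows that do not move let the fingers close. It gives the time, the measured TCP pose, the force, the opening and the grip force at its end, in the units of the state.
- read_state(): the state, without advancing time (a new reading comes with each control period).
- capture(name): name is "scene" or "top" or "wrist"; returns a dict with "color" (384x512x3 uint8, red, green, blue), "camera_matrix" (3x3 intrinsics, pixels), "R" (3x3) and "t" (3): a world point X has camera coordinates R X + t. Camera axes: x right, y down, z forward; pixel columns grow to the right and rows downward; lengths in m; the calibration is good to about 2 mm. A picture is of the moment at which its call begins. There is no depth.
- hand_in(): hands the job in; it is judged then, once.
Trained networks look in the newest picture that a camera, given by its name, has taken for a name from the list of things; names that differ only in an ending like _2 or _b are one class to them, and where a whole thing is asked for, a point or a joint stands for the part that bears it (a point fixed in the world has none). Each returns a list of dicts, best first, with "conf" (0 to 1); they miss things now and then, are a little off and sometimes report something else, mostly with a low value. They report only what shows in the picture. A call takes as long as a camera call.
- find_in(camera, target): "at" ([x, y, z] in m, in world coordinates, good to about 4 mm: the middle of the surface that is visible of it).
- trace(camera, target): "pixels" (384x512 bool, what is visible of it).
- place_of(camera, target): "at" ([x, y, z] in m, in world coordinates, good to about 4 mm: a listed point, or the origin of a listed thing).
The state is a dict: "time_s": time; "joint_positions": joint angles; "qvel": joint speeds; "tau": joint torques, N m; "position": TCP position; "tcp_rot": TCP orientation; "force": force on the tool from outside, world axes, zero at the start; "moment": the same for the moment, N m; "opening": opening from 0.0 (shut) to 1.0 (fully open); "grasp_force": force on a finger pad.
Only numpy, scipy, OpenCV 4.12 (cv2) and the standard library are available. Lean on these libraries where they do the work, as an engineer would, in place of code of your own. Each camera call takes 0.05 s, during which the arm holds its last target. There are 200 camera calls.

TASK

Swing the low locker's door wide open by its handle, a little past square, and draw the case out by its bow pull until it stands clear of the locker on the table, then let go of it. Take it again across its middle, lift it and set it flat inside the shallow steel tray, either way round. Keep the case level throughout, leave the door open and leave the other things on the table where they are.

Things in the scene. Friction and masses are not known exactly. Their poses are not given: they have to be found in the camera images.
- locker: low painted-steel locker fixed to the table, 180 wide, 125 deep (without door), 68 high. Origin: on the table, middle of the front edge of the opening; +x points into the locker, +y to the hinge side (left), z up. Floor (3 thick) and roof end at x = 0. Its door is a box-like shell, 62 deep (x = -62 to 0 when shut), open at the back and below; swung away, it bares the front of the case.
- door (a joint): door angle, rad: 0 shut, grows on opening, to 1.9. Upright hinge at the locker's left front edge (+y side): from above the door (180 wide, 5 to 68 above the table) turns clockwise, its free edge coming to the robot, then going left. Starts shut or up to 0.2 ajar; stays where left (under 2 N at the handle).
- door_hinge (a point): point on the upright hinge axis (locker x = 0, y = +90), 42 above the table
- pull_mid (a point): point, 42 above the table, on the axis of the upright bar of the door's handle, where it can be pinched from above. The handle is a round steel bow: bar 10 thick, from 18 to 60 above the table, its axis 32 off the door's front face, near the free edge. With the door shut the bar is 94 in front of the hinge axis and 155 to its right (locker -x, -y); it turns with the door.
- case: closed grey plastic case, 120 long (x), 56 wide (y), 50 high, 0.2 to 0.45 kg, steel bow pull on its -x end. Origin: centre of the underside of the plastic body (without pull); with pull it reaches from x = -93 to +60. It starts in the locker on its floor, pull towards the door, the body's front end about 12 in front of the opening.
- case_pull (a point): point on the upright round bar (10 thick, from 16 to 44 above the case's underside) of the case's bow pull, 28 in front of the case's end, 34 above its underside; can be pinched here from above
- tray: shallow open steel tray fixed to the table, 186 long (its x), 78 wide (its y); floor 4 thick, walls 3 thick and 16 high in all, so inside 180 x 72; a low screwed lug at each end. Origin: centre of its underside, on the table; z up.
- mug: white mug, 97 high, bystander; origin at its foot
- tape_measure: yellow tape measure standing on edge, 82 long, 65 high, bystander; origin at its foot
- bin_table_red: small red open bin of nuts, 116 x 112 x 60, bystander; origin at its foot
- insulating_tape: roll of black tape lying flat, 55 across, 19 high, bystander; origin at its foot
- pliers: red-handled pliers lying flat, 173 long, bystander; origin at its underside

How it is judged:
By the outcome, as a careful person would: the job done as asked, in the order asked, and still so for the second after the job is handed in, with the robot touching nothing.
It also fails if it takes over 72 s, if anything falls off the work surface, if the arm or the gripper's body presses on something with over 40 N, if the wrist force passes 120 N, or if a joint passes its speed limit or range.

## Working session

There is one attempt and no reset: what is moved stays moved. The work goes in short steps, Python scripts to look and compute and a shell command to move; the robot and the scene stay as the last step left them, time stands still between calls to the robot, and variables do not carry over. Pictures are saved under pics/ and viewed, at most 10 in all, crops included, and the job is handed in when it is done.

```bash
mkdir -p pics; ls; python3 - <<'E'
from rig import *
import cv2,numpy as np
s=read_state();print(s['time_s'],s['position'],s['tcp_rot'],s['opening'])
for c in("scene","top"):
    p=capture(c);cv2.imwrite(f"pics/{c}0.png",p["color"][:,:,::-1])
    print(c,np.round(p["R"],3).tolist(),p["t"])
    for n in("locker","door_hinge","pull_mid","case","case_pull","tray","mug","tape_measure","bin_table_red","insulating_tape","pliers"):
        print(n,[(np.round(d["at"],3).tolist(),round(d["conf"],2)) for d in place_of(c,n)][:2])
print(read_state()['time_s'])
E
```

```text
pics
0.0 [0.1608606  0.60325348 0.24357978] [[-9.66172186e-01  2.57896258e-01 -9.09868006e-04]
 [ 2.57897585e-01  9.66170310e-01 -1.94079843e-03]
 [ 3.78562801e-04 -2.10979822e-03 -9.99997703e-01]] 0.9982211150282553
scene [[0.606, -0.796, 0.004], [-0.501, -0.385, -0.775], [0.618, 0.468, -0.632]] [-0.33625232  0.31020728  0.7661887 ]
locker [([0.62, 0.058, 0.002], 0.71)]
door_hinge [([0.604, 0.141, 0.043], 0.85)]
pull_mid [([0.522, -0.013, 0.042], 0.83), ([0.601, -0.348, 0.0], 0.27)]
case []
case_pull []
tray [([0.481, -0.19, -0.003], 0.92), ([0.622, 0.057, 0.002], 0.19)]
mug []
tape_measure [([0.671, -0.148, -0.001], 0.92)]
bin_table_red [([0.603, -0.348, -0.003], 0.56)]
insulating_tape [([0.635, -0.239, 0.002], 0.66)]
pliers [([0.689, 0.327, 0.004], 0.6)]
top [[0.004, -1.0, 0.021], [-0.988, -0.007, -0.156], [0.156, -0.02, -0.988]] [-0.04740754  0.57099432  1.06550461]
locker []
door_hinge [([0.608, 0.14, 0.042], 0.85), ([0.532, -0.02, 0.039], 0.34)]
pull_mid [([0.531, -0.019, 0.04], 0.65)]
case [([0.67, 0.056, 0.003], 0.59), ([0.581, 0.048, 0.039], 0.29)]
case_pull [([0.581, 0.043, 0.038], 0.54)]
tray [([0.482, -0.194, 0.002], 0.55), ([0.528, -0.018, 0.04], 0.35)]
mug [([0.426, -0.382, -0.004], 0.71), ([0.485, -0.192, -0.002], 0.64)]
tape_measure [([0.672, -0.147, -0.002], 0.59), ([0.428, -0.385, -0.004], 0.4)]
bin_table_red [([0.606, -0.347, 0.003], 0.75)]
insulating_tape [([0.635, -0.238, 0.001], 0.51), ([0.582, 0.044, 0.037], 0.32)]
pliers [([0.689, 0.326, 0.001], 0.87), ([0.609, 0.142, 0.041], 0.38)]
1.2
```

View pics/scene0.png

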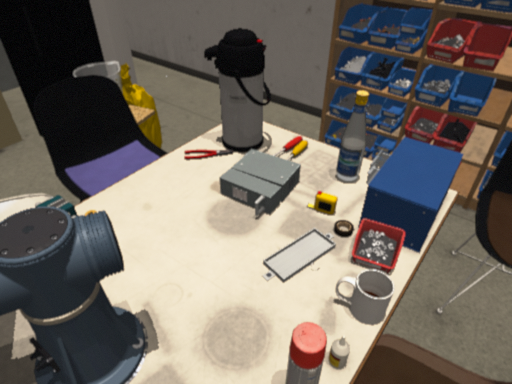

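View pics/top0.png

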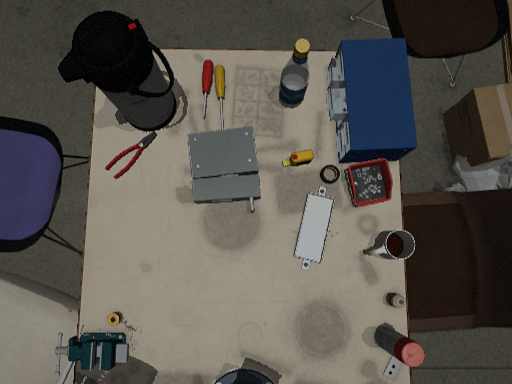

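The scene picture shows the shut locker with its handle at about (262,207), and the tray at about (300,255). The top view has the locker at (190-260, 128-203), the handle at (252,205) and the tray at (314,228). Next I bring the wrist camera over the locker front.

```bash
python3 -m jog '-39 -37 -7 0 0 0 87;-39 -37 -7 0 0 0 87;-39 -37 -7 0 0 0 87;-39 -37 -7 0 0 0 87;-39 -37 -7 0 0 0 87;-39 -37 -7 0 0 0 87;-39 -37 -7 0 0 0 87;-39 -37 -7 0 0 0 87;-39 -37 -7 0 0 0 87;-39 -37 -7 0 0 0 87;-39 -37 -7 0 0 0 87;-39 -37 -7 0 0 -0.17 87'
cat > h.py <<'E'
from rig import *
import cv2,numpy as np
def C(v): return -np.array(v["R"]).T@np.array(v["t"])
def ray(v,uv,z):
    v_=np.array(v["R"]).T@np.linalg.inv(v["camera_matrix"])@np.array([uv[0],uv[1],1.]);c=C(v);return c+v_*(z-c[2])/v_[2]
def proj(v,X):
    q=np.array(v["camera_matrix"])@(np.array(v["R"])@X+v["t"]);return q[:2]/q[2]
def tri(vs,uvs):
    A=np.zeros((3,3));b=np.zeros(3)
    for v,uv in zip(vs,uvs):
        d=np.array(v["R"]).T@np.linalg.inv(v["camera_matrix"])@np.array([uv[0],uv[1],1.]);d/=np.linalg.norm(d);P=np.eye(3)-np.outer(d,d);A+=P;b+=P@C(v)
    return np.linalg.solve(A,b)
def az():
    s=read_state();y=s['tcp_rot'];y=np.array(y)
    return np.degrees(np.arctan2(y[1,1],y[0,1]))
def look(c,names):
    v=capture(c)
    for n in names:
        print(c,n,[(np.round(np.array(d["at"])*1000).astype(int).tolist(),round(d["conf"],2)) for d in place_of(c,n)][:2])
    return v
def rect(v,n,z):
    m=trace(v,n) if isinstance(v,str) else None
def save(v,n): cv2.imwrite(f"pics/{n}.png",v["color"][:,:,::-1])
def tool(dx):  # world shift (m) -> tool mm
    return np.round(np.array(read_state()['tcp_rot']).T@np.array(dx)*1000,1)
E
python3 - <<'E'
from h import *
v=look("wrist",["locker","door_hinge","pull_mid","tray","case"]);save(v,"w1")
print(C(v),read_state()['position'],az(),read_state()['joint_positions'])
E
```

```text
time_s: 2.7
position: [0.4996, 0.0526, 0.3291]
tcp_rot: [[-0.996, 0.086, 0.001], [0.086, 0.996, 0.0], [-0.001, 0.0, -1.0]]
force: [1.0, -0.2, 0.2]
opening: 1.0
grasp_force: 0.0
wrist locker [([622, 60, 0], 0.96)]
wrist door_hinge [([608, 142, 43], 0.7)]
wrist pull_mid [([522, -21, 43], 0.94)]
wrist tray [([484, -192, 3], 0.8)]
wrist case []
[0.43484837 0.05782801 0.46845013] [0.49781843 0.05493969 0.32821076] 84.78239492537206 [-6.52204252e+00  1.49980773e+01  9.31616946e+01  2.74398593e-02
  7.19289197e+01 -9.13129910e+01]
```

View pics/w1.png

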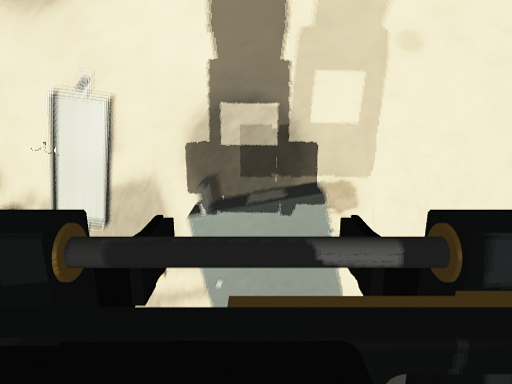

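The wrist picture is blurred because the arm was still moving. It shows the shut door's edge at about (190-325, 185-210), the handle near (208,195) and the tray at (80,155). I'll take still zoomed views.

```bash
python3 - <<'E'
from h import *
import pickle
t=look("top",["pull_mid","door_hinge"]);w=look("wrist",["pull_mid","door_hinge","locker"]);s=look("scene",["pull_mid"])
pickle.dump((t,w,s),open("v1.pkl","wb"))
a=cv2.resize(t["color"][120:220,180:270],None,fx=4,fy=4,interpolation=cv2.INTER_CUBIC)
b=cv2.resize(w["color"][165:265,170:340],None,fx=2.5,fy=2.5,interpolation=cv2.INTER_CUBIC)
c=cv2.resize(s["color"][140:220,210:305],None,fx=4,fy=4,interpolation=cv2.INTER_CUBIC)
im=np.zeros((600,800,3),np.uint8);im[:400,:360]=a;im[:320,370:750]=c;im[340:590,370:795]=b;save({"color":im},"z1")
for z in (0,0.068):
  m=trace("top","locker")
E
```

```text
top pull_mid [([693, 327, 1], 0.2)]
top door_hinge []
wrist pull_mid [([524, -22, 44], 0.9)]
wrist door_hinge [([608, 141, 45], 0.65)]
wrist locker [([624, 56, 1], 0.63), ([609, 141, 48], 0.59)]
scene pull_mid [([524, -18, 40], 0.56), ([674, -145, -2], 0.4)]
```

View pics/z1.png

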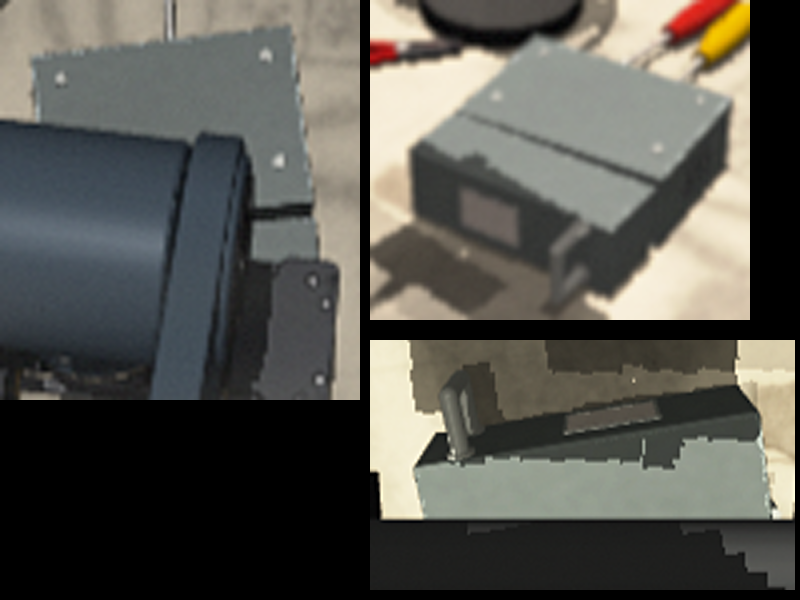

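The zoom shows the bar in the wrist view (top to foot, crop 455,385 to 460,455). The scene crop shows the roof corners and the seam running from (465,112) to (655,182). Now the locker's yaw.

```bash
python3 - <<'E'
from h import *
import pickle
t,w,s=pickle.load(open("v1.pkl","rb"))
S=[(233.75,168),(281.25,185.5),(300.5,164.25),(253.25,148.75)];
P=[ray(s,p,.068) for p in S];print(np.round(P,4).tolist())
for a,b in((0,1),(3,2)):
  d=P[a]-P[b];print("y az",np.degrees(np.arctan2(d[1],d[0])),np.linalg.norm(d))
for a,b in((0,3),(1,2)):
  d=P[b]-P[a];print("x az",np.degrees(np.arctan2(d[1],d[0])),np.linalg.norm(d))
T=[(188.25,134.5),(252.5,126.75),(258.25,172)];Q=[ray(t,p,.068) for p in T];print(np.round(Q,4).tolist())
d=Q[0]-Q[1];print(np.degrees(np.arctan2(d[1],d[0])),np.linalg.norm(d));d=Q[1]-Q[2];print(np.degrees(np.arctan2(d[1],d[0])),np.linalg.norm(d))
print("tri back corners",tri((s,t),(S[3],T[0])),tri((s,t),(S[2],T[1])),tri((s,t),(S[1],T[2])))
# bar top in wrist and scene
wt=(170+(455-370)/2.5,165+(385-340)/2.5); wb=(170+(462-370)/2.5,165+(452-340)/2.5)
st=(210+(585-370)/4,140+235/4); 
print("bar wrist@.055",ray(w,wt,.02),ray(w,wb,.06),ray(w,wt,.06),proj(w,np.array([.524,-.02,.042])),wt,wb)
E
```

```text
[[0.6057, 0.1311, 0.068], [0.6213, -0.0356, 0.068], [0.749, -0.0208, 0.068], [0.7313, 0.1525, 0.068]]
y az 95.32707068586818 0.16746851767687254
y az 95.82248066828032 0.17424297711048697
x az 9.649841940381188 0.1273901303185597
x az 6.590196878330378 0.1285655582859074
[[0.7279, 0.1564, 0.068], [0.7518, -0.0188, 0.068], [0.625, -0.0352, 0.068]]
97.74924548860996 0.17673078891354385
7.380872575826316 0.1277871587093266
tri back corners [0.72972604 0.15449578 0.06775751] [ 0.75270631 -0.01874739  0.06516422] [ 0.62493628 -0.03442462  0.06541879]
bar wrist@.055 [ 0.52964522 -0.02138718  0.02      ] [ 0.55685907 -0.01495227  0.06      ] [ 0.52105337 -0.01404343  0.06      ] [201.93222216 182.50092139] (204.0, 183.0) (206.8, 209.8)
```

```bash
python3 -m jog '0 0 0 0 0 -0.183 87;-7 -25 20 0 0 0 87;-7 -25 40 0 0 0 87;-6 -25 50 0 0 0 87;0 0 40 0 0 0 87;0 0 10 0 0 0 87;0 0 0 0 0 0 87' ; python3 - <<'E'
from h import *
v=look("wrist",["pull_mid","door_hinge"]);look("scene",["pull_mid"]);save(v,"w2")
s=read_state();print(s['position'],az(),s['joint_positions'])
p=np.array([.525,-.018,.042]);print(proj(v,p),proj(v,np.array([.525,-.018,.06])))
E
```

```text
time_s: 4.42
position: [0.5258, -0.0185, 0.1686]
tcp_rot: [[-0.996, -0.092, -0.0], [-0.092, 0.996, 0.0], [0.0, 0.0, -1.0]]
force: [0.7, 0.0, 0.4]
opening: 0.999
grasp_force: 0.0
wrist pull_mid [([525, -24, 45], 0.59)]
wrist door_hinge []
scene pull_mid [([522, -16, 40], 0.94)]
[ 0.52659679 -0.01859855  0.17015006] 95.31435244609025 [-1.41828797e+01  2.87534154e+01  1.00471602e+02 -1.59740327e-03
  5.05797774e+01 -1.09496326e+02]
[257.61362037 186.1908208 ] [257.692568   191.59573467]
```

View pics/w2.png

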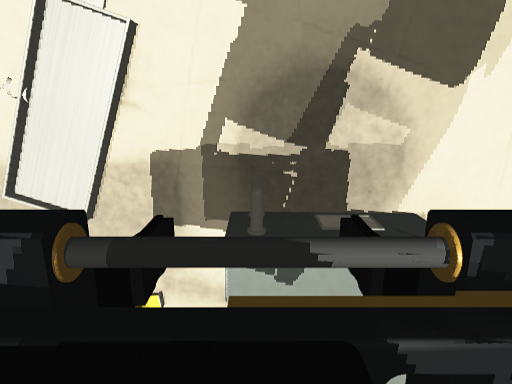

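The wrist view shows the bar at column 257, rows 178-232, centred between the fingers as predicted. I descend and pinch.

```bash
python3 -m jog '1 0 50 0 0 0 87;0 0 45 0 0 0 87;0 0 29 0 0 0 87;0 0 0 0 0 0 0;0 0 0 0 0 0 0;0 0 0 0 0 0 0;0 0 0 0 0 0 0'; python3 - <<'E'
from h import *
s=read_state();print(s['position'],az(),s['joint_positions'],s['opening'],s['grasp_force'],s['force'])
p=np.array(s['position'])[:2];h=np.array([.604,.142]);a=np.radians(az())
# per-step tool shifts for arc: rotating with door clockwise by 8.6deg each
R=np.linalg.norm(p-h);d=p-h;print(R,np.degrees(np.arctan2(d[1],d[0])))
E
```

```text
time_s: 5.55
position: [0.5254, -0.0189, 0.0458]
tcp_rot: [[-0.996, -0.092, 0.002], [-0.092, 0.996, -0.001], [-0.002, -0.001, -1.0]]
force: [0.3, 0.2, -0.2]
opening: 0.628
grasp_force: 0.0
[ 0.52540601 -0.01888698  0.04580786] 95.28989093545836 [-1.42469560e+01  4.11218447e+01  1.04577190e+02 -9.83472538e-04
  3.41579977e+01 -1.09536091e+02] 0.6278723652351422 0.0 [ 0.33294026  0.18986195 -0.16332588]
0.1790576367530159 -116.03571038535594
```

```bash
python3 -m jog '0 0 0 0 0 0 0;0 0 0 0 0 0 0;0 0 0 0 0 0 0;0 0 0 0 0 0 0;0 0 0 0 0 0 0;0 0 0 0 0 0 0;0 0 0 0 0 0 0;0 0 0 0 0 0 0'; python3 -m jog '9 6 0 0 0 0.06 0;17.9 12.4 0 0 0 0.12 0;17.9 12.4 0 0 0 0.12 0;0 0 0 0 0 0 0'
```

```text
time_s: 6.55
position: [0.5246, -0.0186, 0.0445]
tcp_rot: [[-0.996, -0.092, -0.0], [-0.092, 0.996, 0.0], [0.0, 0.0, -1.0]]
force: [0.3, 1.5, -1.8]
opening: 0.104
grasp_force: 30.0
time_s: 7.05
position: [0.4799, 0.0134, 0.0445]
tcp_rot: [[-0.978, 0.207, 0.001], [0.207, 0.978, 0.001], [-0.001, 0.001, -1.0]]
force: [2.1, 2.6, -3.2]
opening: 0.104
grasp_force: 30.0
```

```bash
python3 -m jog '17.9 12.4 0 0 0 0.12 0;17.9 12.4 0 0 0 0.12 0;17.9 12.4 0 0 0 0.12 0;17.9 12.4 0 0 0 0.12 0;0 0 0 0 0 0 0';python3 -m jog '17.9 12.4 0 0 0 0.12 0;17.9 12.4 0 0 0 0.12 0;17.9 12.4 0 0 0 0.12 0;17.9 12.4 0 0 0 0.12 0;17.9 12.4 0 0 0 0.12 0;0 0 0 0 0 0 0'; python3 - <<'E'
from h import *
s=read_state();print(s['joint_positions'],az(),s['moment'])
d=np.array(s['position'])[:2]-[.604,.142];print(np.linalg.norm(d),np.degrees(np.arctan2(d[1],d[0])))
E
```

```text
time_s: 7.68
position: [0.4346, 0.0855, 0.0445]
tcp_rot: [[-0.774, 0.634, 0.004], [0.634, 0.774, -0.0], [-0.003, 0.002, -1.0]]
force: [2.5, 2.8, -5.4]
opening: 0.109
grasp_force: 30.0
time_s: 8.43
position: [0.4319, 0.1927, 0.0445]
tcp_rot: [[-0.282, 0.959, 0.006], [0.959, 0.282, 0.0], [-0.001, 0.005, -1.0]]
force: [5.3, -1.4, -6.5]
opening: 0.106
grasp_force: 30.0
[ 1.04843991e+01  3.95926464e+01  1.12367136e+02 -6.48861925e-02
  2.77224975e+01 -5.83826414e+00] 16.380188689716377 [-0.14322163 -0.61886117  0.0520623 ]
0.17940094648101795 163.59773455918065
```

```bash
python3 -m jog '17.9 12.4 0 0 0 0.12 0;17.9 12.4 0 0 0 0.12 0;15 10 0 0 0 0.1 0;0 0 0 0 0 0 0;0 0 0 0 0 0 0;0 0 0 0 0 0 20;0 0 0 0 0 0 40;0 0 0 0 0 0 40'; python3 - <<'E'
from h import *
s=read_state();print(s['joint_positions'],az(),s['position'],s['force'],s['opening'])
d=np.array(s['position'])[:2]-[.604,.142];print(np.linalg.norm(d),246.1-np.degrees(np.arctan2(d[1],d[0])))
E
```

```text
time_s: 9.43
position: [0.4537, 0.247, 0.0446]
tcp_rot: [[0.057, 0.998, -0.002], [0.998, -0.057, -0.0], [-0.001, -0.002, -1.0]]
force: [0.7, -0.4, 0.6]
opening: 0.366
grasp_force: 0.0
[1.61619651e+01 4.09728755e+01 1.05763399e+02 6.41791577e-04
 3.33596065e+01 1.94175662e+01] -3.256162360784139 [0.45368095 0.24704917 0.04458526] [ 0.73109513 -0.35759944  0.55389035] 0.36624953742880895
0.18338796417817738 101.047440625251
```

```bash
python3 -m jog '0 0 -40 0 0 0 50;0 0 -55 0 0 0.18 87;0 0 -55 0 0 0.18 87;0 0 0 0 0 0.18 87;0 0 0 0 0 0.18 87;0 0 0 0 0 0.18 87;0 0 0 0 0 0.18 87;0 0 0 0 0 0.18 87;0 0 0 0 0 0.13 87;0 0 0 0 0 0 87'; python3 - <<'E'
from h import *
import pickle
N=["case","case_pull","pull_mid","door_hinge","locker","tray"]
t=look("top",N);s=look("scene",N);w=look("wrist",N);pickle.dump((t,s,w),open("v2.pkl","wb"))
a=cv2.resize(t["color"][120:280,170:340],None,fx=2.3,fy=2.3,interpolation=cv2.INTER_CUBIC)
c=cv2.resize(s["color"][140:290,190:350],None,fx=2.3,fy=2.3,interpolation=cv2.INTER_CUBIC)
print(a.shape,c.shape)
im=np.zeros((380,800,3),np.uint8);im[:a.shape[0],:a.shape[1]]=a;im[:c.shape[0],400:400+c.shape[1]]=c;save({"color":im},"z2")
print(az(),read_state()['position'])
E
```

```text
time_s: 10.68
position: [0.4539, 0.2473, 0.1945]
tcp_rot: [[0.992, 0.125, -0.001], [0.125, -0.992, -0.0], [-0.001, 0.0, -1.0]]
force: [-0.4, -0.6, 0.2]
opening: 1.001
grasp_force: 0.0
top case [([670, 58, 2], 0.66)]
top case_pull [([581, 46, 39], 0.7)]
top pull_mid []
top door_hinge [([607, 144, 45], 0.76), ([672, -147, -1], 0.41)]
top locker [([620, 55, -1], 0.89)]
top tray [([483, -192, -3], 0.67)]
scene case [([667, 57, 1], 0.56)]
scene case_pull [([457, 246, 42], 0.63), ([582, 44, 38], 0.62)]
scene pull_mid [([458, 247, 41], 0.85)]
scene door_hinge [([607, 139, 42], 0.8)]
scene locker [([623, 56, 4], 0.91)]
scene tray [([479, -188, -1], 0.62), ([456, 248, 38], 0.19)]
wrist case []
wrist case_pull []
wrist pull_mid [([455, 242, 45], 0.91)]
wrist door_hinge [([609, 142, 46], 0.73)]
wrist locker []
wrist tray [([458, 245, 43], 0.38)]
(368, 391, 3) (345, 368, 3)
-82.90789609572403 [0.45459236 0.2474536  0.19453565]
```

View pics/z2.png

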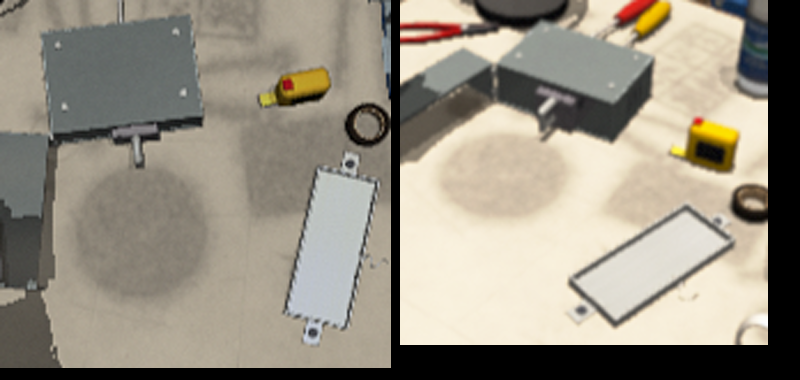

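The door stands open a little past square. The case pull sticks out at crop (140,162) in the top view, which agrees with both networks: 0.5815, 0.045, 0.038. I go there and pinch it.

```bash
python3 -m jog '20 43 0 0 0 0 87;20 43 0 0 0 0 87;20 43 0 0 0 0 87;20 43 0 0 0 0 87;20.5 44.5 0 0 0 0 87;0 0 40 0 0 0 50;0 0 20 0 0 0 40;0 0 0 0 0 0 40'; python3 - <<'E'
from h import *
w=look("wrist",["case_pull","case"]);look("top",["case_pull"]);look("scene",["case_pull"])
s=read_state();print(s['position'],az(),s['opening'])
E
```

```text
time_s: 12.72
position: [0.5797, 0.0449, 0.1328]
tcp_rot: [[0.992, 0.123, -0.004], [0.123, -0.992, 0.001], [-0.004, -0.001, -1.0]]
force: [0.3, -0.6, -0.4]
opening: 0.742
grasp_force: 0.0
wrist case_pull [([584, 43, 37], 0.69)]
wrist case []
top case_pull []
scene case_pull [([581, 48, 39], 0.85)]
[0.58162779 0.04517735 0.13561745] -82.88407023318507 0.48310060515316255
```

```bash
python3 -m jog '0 0 45 0 0 0 40;0 0 35 0 0 0 40;0 0 15 0 0 0 40;0 0 0 0 0 0 0;0 0 0 0 0 0 0;0 0 0 0 0 0 0;0 0 0 0 0 0 0;0 0 0 0 0 0 0;0 0 0 0 0 0 0;0 0 0 0 0 0 0'
```

```text
time_s: 14.32
position: [0.5816, 0.0448, 0.0403]
tcp_rot: [[0.992, 0.123, 0.001], [0.123, -0.992, -0.0], [0.001, 0.0, -1.0]]
force: [-0.6, -0.9, 5.7]
opening: 0.104
grasp_force: 30.0
```

```bash
python3 -m jog '0 0 0 0 0 0 0;-5 0 0 0 0 0 0;-12 0 0 0 0 0 0;0 0 0 0 0 0 0'; python3 -m jog '-12 0 0 0 0 0 0;-12 0 0 0 0 0 0;-12 0 0 0 0 0 0;-12 0 0 0 0 0 0;-12 0 0 0 0 0 0;-12 0 0 0 0 0 0;-8 0 0 0 0 0 0;0 0 0 0 0 0 0'
```

```text
time_s: 14.82
position: [0.5625, 0.0429, 0.0396]
tcp_rot: [[0.992, 0.123, -0.002], [0.123, -0.992, 0.0], [-0.002, -0.0, -1.0]]
force: [-0.8, -1.0, 5.6]
opening: 0.102
grasp_force: 30.0
time_s: 15.82
position: [0.4822, 0.0333, 0.0393]
tcp_rot: [[0.992, 0.123, -0.005], [0.123, -0.992, 0.001], [-0.005, -0.001, -1.0]]
force: [-2.2, 0.1, -0.1]
opening: 0.102
grasp_force: 30.0
```

```bash
python3 -m jog '-8 0 0 0 0 0 0;-8 0 0 0 0 0 0;-8 0 0 0 0 0 0;-8 0 0 0 0 0 0;-8 0 0 0 0 0 0;-6 0 0 0 0 0 0;0 0 0 0 0 0 0;0 0 1.5 0 0 0 0;0 0 1.5 0 0 0 0;0 0 0 0 0 0 0';python3 - <<'E'
from h import *
s=read_state();print(s['position'],s['force'],s['moment'],s['opening'])
w=look("top",["case_pull","case"]);look("scene",["case_pull","case"])
E
```

```text
time_s: 17.08
position: [0.439, 0.0274, 0.0374]
tcp_rot: [[0.992, 0.124, 0.0], [0.124, -0.992, -0.0], [0.0, 0.0, -1.0]]
force: [-2.7, -0.5, 11.3]
opening: 0.108
grasp_force: 30.0
[0.438958   0.02738861 0.0373652 ] [-2.74389295 -0.48829501 11.30733247] [-0.16636398  0.55089771 -0.04259577] 0.10817143577600749
top case_pull []
top case [([524, 37, 1], 0.87)]
scene case_pull [([437, 28, 37], 0.65)]
scene case [([527, 40, -1], 0.62)]
```

```bash
python3 -m jog '0 0 0 0 0 0 30;0 0 0 0 0 0 45;0 0 0 0 0 0 45;0 0 -20 0 0 0 60;0 0 -50 0 0 0 87;0 0 -60 0 0 0 87;0 0 -40 0 0 0 87;0 0 0 0 0 0 87;0 0 0 0 0 0 87'; python3 - <<'E'
from h import *
import pickle
N=["case","case_pull","tray"]
t=look("top",N);s=look("scene",N);w=look("wrist",N);pickle.dump((t,s,w),open("v3.pkl","wb"))
a=cv2.resize(t["color"][160:280,190:340],None,fx=2.6,fy=2.6,interpolation=cv2.INTER_CUBIC)
c=cv2.resize(s["color"][150:290,190:345],None,fx=2.6,fy=2.6,interpolation=cv2.INTER_CUBIC)
im=np.zeros((370,800,3),np.uint8);im[:a.shape[0],:a.shape[1]]=a;im[:c.shape[0],395:395+c.shape[1]]=c;save({"color":im},"z3")
print(az(),read_state()['position'])
E
```

```text
time_s: 18.5
position: [0.4385, 0.0275, 0.206]
tcp_rot: [[0.992, 0.123, -0.001], [0.123, -0.992, 0.0], [-0.001, -0.0, -1.0]]
force: [-1.2, 0.7, -0.3]
opening: 0.98
grasp_force: 0.0
top case [([527, 37, 0], 0.67)]
top case_pull []
top tray [([483, -192, -4], 0.91), ([609, 142, 43], 0.62)]
scene case [([527, 40, 0], 0.66), ([427, -382, 2], 0.2)]
scene case_pull [([434, 27, 37], 0.68)]
scene tray [([482, -190, -2], 0.83)]
wrist case [([526, 38, -1], 0.9)]
wrist case_pull [([438, 30, 33], 0.92)]
wrist tray [([483, -190, 0], 0.76)]
-82.90994755592594 [0.43912083 0.02738158 0.20642272]
```

View pics/z3.png

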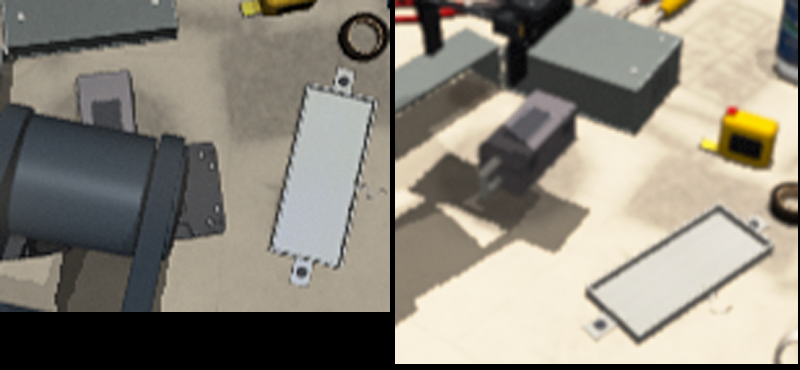

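The case stands level on the table, clear of the locker (top crop at about (105,100), pull toward the robot). The tray rim corners in the top crop are at (307,86), (376,100), (342,267) and (271,252). Now the tray's yaw and centre.

```bash
python3 - <<'E'
from h import *
import pickle
t,s,w=pickle.load(open("v3.pkl","rb"))
T=[(190+x/2.6,160+y/2.6) for x,y in((307,86),(376,100),(342,267),(271,252))]
S=[(190+(x-395)/2.6,150+y/2.6) for x,y in((718,207),(772,245),(639,342),(586,294))]
for v,P in((t,T),(s,S)):
  Q=np.array([ray(v,p,.016)[:2] for p in P]);print(np.round(Q.mean(0),4),end=' ')
  for a,b in((3,0),(2,1)):
    d=Q[b]-Q[a];print(round(np.degrees(np.arctan2(d[1],d[0])),1),round(np.linalg.norm(d),3),end=' ')
  d=Q[0]-Q[1];print('w',np.linalg.norm(d),np.degrees(np.arctan2(d[1],d[0])))
for a,b in zip(T,S): print('tri',np.round(tri((t,s),(a,b)),4))
for c,v in(("top",t),("scene",s)):
  m=trace(c,"tray")[0]["pixels"].astype(np.uint8)
  cs=max(cv2.findContours(m,0,cv2.CHAIN_APPROX_NONE)[0],key=cv2.contourArea)[:,0]
  W=np.array([ray(v,p,.010)[:2]*1000 for p in cs],np.float32);print(c,cv2.minAreaRect(W))
# case top from scene corners, height check
E
```

```text
[ 0.4803 -0.1934] -12.9 0.182 -12.8 0.183 w 0.07604539147010178 78.77400642808249
[ 0.4723 -0.1989] -12.1 0.184 -11.7 0.186 w 0.07264935233932229 78.42830186441238
tri [ 0.5784 -0.1779  0.007 ]
tri [ 0.5624 -0.2516  0.0093]
tri [ 0.3828 -0.2117  0.0037]
tri [ 0.3992 -0.1371  0.0031]
top ((480.3421936035156, -191.76345825195312), (80.7705307006836, 231.14785766601562), 76.44454956054688)
scene ((472.2717590332031, -193.09939575195312), (90.8613510131836, 238.35968017578125), 77.56387329101562)
```

```bash
python3 -m jog '30 0 0 0 0 0 87;30 0 0 0 0 0 87;28 0 20 0 0 0 87;0 0 50 0 0 0 87;0 0 50 0 0 0 87;0 0 30 0 0 0 87;0 0 14 0 0 0 87;0 0 0 0 0 0 87'; python3 - <<'E'
from h import *
s=read_state();print(s['position'],az(),s['force'],s['opening'])
look("scene",["case"])
E
python3 -m jog '0 0 0 0 0 0 30;0 0 0 0 0 0 30;0 0 0 0 0 0 30;0 0 0 0 0 0 30;0 0 0 0 0 0 30;0 0 0 0 0 0 30;0 0 0 0 0 0 30;0 0 0 0 0 0 30'
```

```text
time_s: 20.2
position: [0.5263, 0.0383, 0.0421]
tcp_rot: [[0.992, 0.123, -0.001], [0.123, -0.992, 0.0], [-0.001, -0.0, -1.0]]
force: [-0.2, -0.5, -0.4]
opening: 1.002
grasp_force: 0.0
[0.52632662 0.03825431 0.04211385] -82.91163891752478 [-0.22756405 -0.4619675  -0.40948841] 1.0023529240477906
scene case [([525, 44, -3], 0.92)]
time_s: 21.3
position: [0.5267, 0.0381, 0.0429]
tcp_rot: [[0.992, 0.124, 0.001], [0.124, -0.992, -0.0], [0.001, 0.0, -1.0]]
force: [-0.7, -1.6, 5.6]
opening: 0.641
grasp_force: 30.0
```

```bash
python3 -m jog '0 0 -5 0 0 0 0;0 0 -15 0 0 0 0;0 0 -30 0 0 0 0;0 0 -35 0 0 0 0;0 0 -20 0 0 0 0;0 0 0 0 0 0 0;0 0 0 0 0 0 0;0 0 0 0 0 0 0'; python3 - <<'E'
from h import *
s=read_state();print(s['position'],az(),s['force'],s['moment'],s['opening'])
look("scene",["case","case_pull","tray"]);look("top",["case","tray","case_pull"])
w=look("wrist",["case","case_pull","tray"]);save(w,"w4")
print(C(w))
E
```

```text
time_s: 22.3
position: [0.5256, 0.0384, 0.1465]
tcp_rot: [[0.992, 0.123, -0.003], [0.123, -0.992, 0.0], [-0.003, -0.001, -1.0]]
force: [-0.0, 0.1, -2.4]
opening: 0.645
grasp_force: 30.0
[0.52555709 0.03837437 0.14648477] -82.91221010910772 [-0.01315825  0.12621533 -2.4127656 ] [-0.10695678  0.11863197 -0.04066405] 0.6448518917305371
scene case []
scene case_pull [([437, 33, 140], 0.71)]
scene tray [([482, -191, -3], 0.77), ([623, 57, 0], 0.72)]
top case [([524, 36, 105], 0.42)]
top tray [([487, -190, -3], 0.61)]
top case_pull []
wrist case [([525, 40, 101], 0.72)]
wrist case_pull []
wrist tray []
[0.59177956 0.04595816 0.28677519]
```

View pics/w4.png

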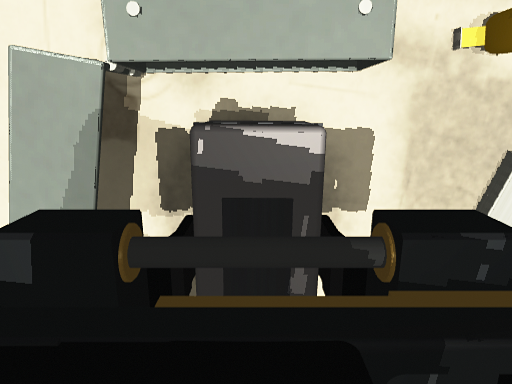

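The case is held level and centred between the pads (wrist view, columns 192-325). I carry it over the tray.

```bash
python3 -m jog '-4 14 0 0 0 0 0;-7.5 28.4 0 0 0 0 0;-7.5 28.4 0 0 0 0 0;-7.5 28.4 0 0 0 0 0;-7.5 28.4 0 0 0 0 0;-7.5 28.4 0 0 0 0 0;-7.5 28.4 0 0 0 0 0;-7.5 28.4 0 0 0 0 0;-4 14.3 0 0 0 0 0;0 0 0 0 0 0.171 0;0 0 0 0 0 0.171 0;0 0 0 0 0 0 0'; python3 - <<'E'
from h import *
import pickle
s=read_state();print(s['position'],az(),s['force'],s['moment'],s['opening'])
a=look("scene",["case","tray","case_pull"]);t=look("top",["case","tray"])
w=look("wrist",["case","tray"]);pickle.dump((t,a,w),open("v5.pkl","wb"))
b=w["color"];c=cv2.resize(a["color"][150:300,220:350],None,fx=2.2,fy=2.2,interpolation=cv2.INTER_CUBIC)
im=np.zeros((390,800,3),np.uint8);im[:384,:512]=b;im[:c.shape[0],512:512+c.shape[1]]=c;save({"color":im},"z5")
E
```

```text
time_s: 24.4
position: [0.4941, -0.1945, 0.1475]
tcp_rot: [[0.977, -0.215, -0.0], [-0.215, -0.977, 0.0], [-0.0, -0.0, -1.0]]
force: [-0.4, 0.2, -3.5]
opening: 0.64
grasp_force: 30.0
[ 0.4941383  -0.19454323  0.1474973 ] -102.38966313473043 [-0.40018063  0.20526368 -3.50887742] [-0.02778979  0.1202674  -0.00678928] 0.6403426271731232
scene case [([492, -191, 104], 0.82)]
scene tray [([485, -191, 0], 0.98)]
scene case_pull [([406, -173, 140], 0.79)]
top case []
top tray [([690, 324, 2], 0.4), ([634, -240, 2], 0.16)]
wrist case [([495, -194, 103], 0.98)]
wrist tray [([604, -347, -1], 0.62)]
```

View pics/z5.png

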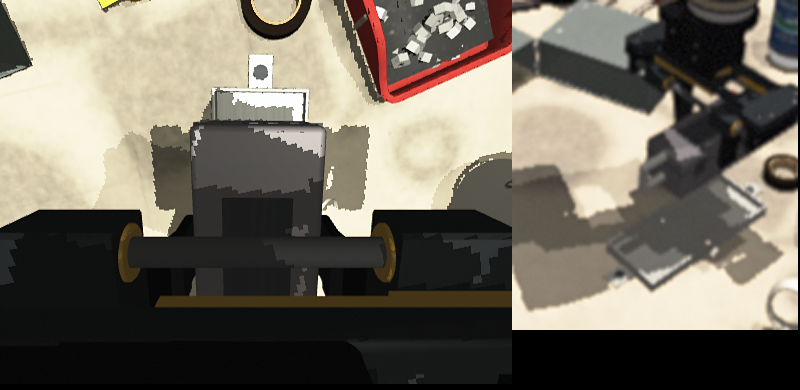

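The wrist view shows the tray's far rim at columns 211-310, row 88, and the lug at (260,70). The case is centred at column 258. Checking that against the geometry.

```bash
python3 - <<'E'
from h import *
import pickle
t,a,w=pickle.load(open("v5.pkl","rb"))
u=np.array([.977,-.215]);n=np.array([.215,.977]);p=np.array([.4941,-.1945])
for nm,q,z in(("rimL",(211,88),.016),("rimR",(310,88),.016),("lug",(260.5,71),.004),("caseL",(191,127),.153),("caseR",(325,127),.153)):
  X=ray(w,q,z)[:2];print(nm,np.round(X,4),"along",round((X-p)@u*1000,1),"left",round((X-p)@n*1000,1))
E
```

```text
rimL [ 0.5805 -0.1768] along 80.6 left 35.9
rimR [ 0.5636 -0.2532] along 80.6 left -42.4
lug [ 0.5856 -0.2181] along 94.5 left -3.3
caseL [ 0.5567 -0.1815] along 58.3 left 26.2
caseR [ 0.5451 -0.234 ] along 58.3 left -27.6
```

```bash
python3 -m jog '0 2.5 20 0 0 0 0;0 0 30 0 0 0 0;0 0 25 0 0 0 0;0 0 15 0 0 0 0;0 0 6 0 0 0 0;0 0 0 0 0 0 0;0 0 0 0 0 0 0'; python3 -m jog '0 0 1.5 0 0 0 0;0 0 1.5 0 0 0 0;0 0 0 0 0 0 0;0 0 0 0 0 0 0'
```

```text
time_s: 25.78
position: [0.4945, -0.1974, 0.0523]
tcp_rot: [[0.976, -0.216, 0.001], [-0.216, -0.976, -0.001], [0.002, 0.001, -1.0]]
force: [0.3, -0.8, -1.6]
opening: 0.639
grasp_force: 30.0
time_s: 26.28
position: [0.494, -0.1971, 0.0486]
tcp_rot: [[0.976, -0.216, 0.0], [-0.216, -0.976, -0.0], [0.0, 0.0, -1.0]]
force: [0.3, -0.2, -2.8]
opening: 0.644
grasp_force: 30.0
```

```bash
python3 -m jog '0 0 1 0 0 0 0;0 0 1 0 0 0 0;0 0 0 0 0 0 0;0 0 0 0 0 0 0';python3 -m jog '0 0 0.5 0 0 0 0;0 0 0 0 0 0 0;0 0 0 0 0 0 0'
```

```text
time_s: 26.78
position: [0.494, -0.197, 0.0469]
tcp_rot: [[0.976, -0.216, 0.0], [-0.216, -0.976, -0.0], [0.0, 0.0, -1.0]]
force: [0.1, 0.9, 2.7]
opening: 0.64
grasp_force: 30.0
time_s: 27.15
position: [0.4939, -0.197, 0.0468]
tcp_rot: [[0.976, -0.216, 0.0], [-0.216, -0.976, -0.0], [0.0, 0.0, -1.0]]
force: [-1.9, 1.0, 7.0]
opening: 0.643
grasp_force: 30.0
```

Contact at the expected height, with the underside at about 4 mm. I release and rise.

```bash
python3 -m jog '0 0 0 0 0 0 87;0 0 0 0 0 0 87;0 0 0 0 0 0 87;0 0 0 0 0 0 87;0 0 0 0 0 0 87;0 0 -20 0 0 0 87;0 0 -50 0 0 0 87;0 0 -60 0 0 0 87;0 0 -60 0 0 0 87;0 0 -40 0 0 0 87;0 0 0 0 0 0 87';python3 -m jog '0 -40 0 0 0 0 87;0 -60 0 0 0 0 87;0 -60 0 0 0 0 87;0 -60 0 0 0 0 87;0 -30 0 0 0 0 87;0 0 0 0 0 0 87;0 0 0 0 0 0 87'; python3 - <<'E'
from h import *
t=look("top",["case","tray","mug","tape_measure","insulating_tape","bin_table_red","pliers","door_hinge"]);s=look("scene",["case","case_pull","pull_mid"])
a=cv2.resize(t["color"][120:280,170:340],None,fx=2.3,fy=2.3,interpolation=cv2.INTER_CUBIC)
c=cv2.resize(s["color"][150:300,200:360],None,fx=2.4,fy=2.4,interpolation=cv2.INTER_CUBIC)
im=np.zeros((380,800,3),np.uint8);im[:a.shape[0],:a.shape[1]]=a;im[:c.shape[0],400:400+c.shape[1]]=c;save({"color":im},"z6")
E
```

```text
time_s: 28.52
position: [0.4957, -0.1981, 0.2798]
tcp_rot: [[0.976, -0.216, 0.007], [-0.216, -0.976, -0.005], [0.008, 0.003, -1.0]]
force: [-0.3, -0.2, -0.7]
opening: 1.003
grasp_force: 0.0
time_s: 29.4
position: [0.5473, 0.0465, 0.2748]
tcp_rot: [[0.976, -0.216, -0.003], [-0.216, -0.976, -0.0], [-0.002, 0.001, -1.0]]
force: [-0.1, -0.1, 0.1]
opening: 0.997
grasp_force: 0.0
top case [([493, -197, 4], 0.69)]
top tray [([406, -175, 37], 0.64), ([483, -195, 0], 0.6)]
top mug [([424, -386, -2], 0.96)]
top tape_measure []
top insulating_tape [([634, -242, -1], 0.5)]
top bin_table_red [([605, -346, 2], 0.91)]
top pliers [([692, 325, 1], 0.71), ([668, -146, -3], 0.31)]
top door_hinge []
scene case [([494, -192, 6], 0.79)]
scene case_pull [([406, -178, 42], 0.83), ([495, -194, 2], 0.28)]
scene pull_mid []
```

View pics/z6.png

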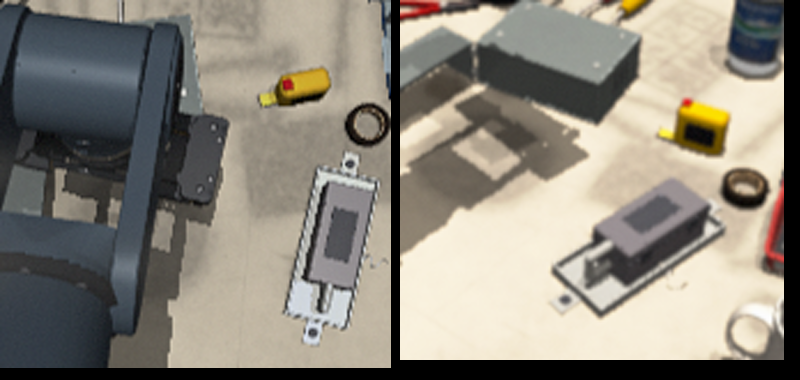

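The case lies flat within the tray walls (top crop 310-375, 180-310). The door is still open and the other things are where they were.

```bash
python3 -c "
from rig import *
print(hand_in())"
```

```text
the job is handed in; nothing more can be done
None
```

I handed the job in at about 30 s of the 72 s allowed: the door is open about 101°, the case lies flat inside the tray, the bystanders look unmoved in the last pictures, and the gripper is clear of everything; no verdict came back.

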